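# Tighten the hidden cap screw in the antenna stand

## Robot

A 6-joint arm with a two-finger parallel gripper is mounted at the origin on the work surface. World frame = base frame: x ahead of the robot, y to its left, z up, the work surface at z = 0. Lengths are in m, angles in rad, forces in N, time in s.
With the tool pointing down it reaches from about 0.275 to 0.725 m from the base axis. Payload 5.6 kg.
Tool frame: the origin (TCP) lies on the centre line of the jaws, within the pads' length; the fingertips stand 22 mm ahead of it and the grasp point (between the pads) lies 3 mm ahead of it; z points along the fingers, y is the line along which they close (so a half turn about z gives the same grasp; the last joint's range is limited). The gripper opens to 85 mm and grips with 20 to 120 N. Pads are 22 mm wide; open, the fingers measure 114 mm over their backs; the gripper's body (76 mm by 85 mm) begins 54 mm behind the grasp point. The pads swing forward as they close: fully open they stand 13 mm farther back than shut.
Start: joints at [0.285, 0.255, 0.108, 0, -1.424, -0.285], TCP at [0.55, 0, 0.214] pointing down, gripper open.
Joint ranges: [-2.95, 2.95], [-1.21, 1.97], [-1.09, 1.5], [-2.87, 1.71], [-2.94, -0.07], [-3.05, 3.05]. Speed limits (rad/s): [2.57, 2.57, 3.14, 3.14, 3.14, 3.14].

## Interface

Orientations are given as a unit quaternion [w, x, y, z].
In Python, from station import arm, viewer gives the robot as it stands.
- The arm moves only by the tool carry_out, never from a script. Its argument "motion" is text: rows parted by semicolons, each of 6 numbers parted by spaces: the shift along the tool's x, y, z as a fraction of full scale, then the turn, a rotation vector about the tool's x, y, z as a fraction of full scale. A call has 1 to 10 rows; each row is the pose to reach, as a shift and turn from the pose commanded when the call began, along the tool's axes at that moment; what a row does not reach only later rows make up. Full scale, the value 1, is 15 cm for a shift and 1.5 rad for a turn. A row lasts 1/8 s, in which the tool goes at most 62.5 mm and 10.7 degrees, less where a joint would pass 70% of its speed; a pose out of reach is approached as far as the arm can. A call with a number of a shift or a turn outside -1 to 1 is refused whole. A call with a gripper value outside its range is refused whole. "hand" is the closure, from 0 (fully open) to 1 (shut), set as the call begins (left out, the last holds). The fingers move at their own pace and stop on an object; "grip_force" is the grip in N (left out, the last holds). Time passes only in rows, so rows that repeat a pose let the fingers close. It gives the time, the measured TCP pose, the force, the opening and the grip force at its end, in the units of the state.
- arm.sense(): the state, without advancing time (a new reading comes with each control period).
- viewer.snapshot(name): name is "scene" or "side" or "wrist"; returns a dict with "img" (480x640x3 uint8, blue, green, red), "depth" (480x640 float32, m along the optical axis (not along the pixel's ray), 0 where there is no reading), "mtx" (3x3 intrinsics, pixels), "R" (3x3) and "t" (3): a world point X has camera coordinates R X + t. Camera axes: x right, y down, z forward; pixel columns grow to the right and rows downward; lengths in m; the calibration is good to about 2 mm. A picture is of the moment at which its call begins.
- arm.sign_off(): hands the job in; it is judged then, once.
The state is a dict: "clock": time; "joint_positions": joint angles; "qd": joint speeds; "tau": joint torques, N m; "ee_pos": TCP position; "ee_rot": TCP orientation; "ft_force": force on the tool from outside, world axes, zero at the start; "wrist_torque": the same for the moment, N m; "finger_gap": finger opening in m; "grasp_force": force on a finger pad.
Only numpy, scipy, OpenCV 4.12 (cv2) and the standard library are available. Lean on these libraries where they do the work, as an engineer would, in place of code of your own. Each camera call takes 0.05 s, during which the arm holds its last target. There are 200 camera calls.

## Task

On the radio desk, take the orange T-handle hex key out of the rack, lower it into the orange-ringed bore in the foot of the antenna stand and, pressing only lightly, turn it until it drops into the screw hidden at the bottom. Then turn it clockwise, without straining it, until the screw comes up against its stop, and leave the key standing fully home in the tightened screw. Leave the blue key and the rest of the desk undisturbed.

Things in the scene. Friction and masses are not known exactly. Their poses are not given: they have to be found in the camera images.
- key: the orange T-handle hex key, loose, upright in the rack at any of various yaws, 0.25 to 0.42 kg. Origin at the centre of the shank's lower end, z up the shank. Dark steel hexagonal shank, 17 mm across flats (19.6 mm across corners), 95 mm long to the underside of the handle. Handle: level orange bar, 90 mm along the key's x, 22 mm wide along its y, 24 mm tall.
- key_grip (a point): the middle of the orange handle bar, on the shank's axis, 107 mm above the tip; pinch the bar across its 22 mm width here
- key_tip (a point): the centre of the shank's lower end; two of the shank's six flats face the key's own +x and -x
- thin_key: the blue T-handle hex key, thinner (14 mm across flats), handle bar 70 x 18 x 24 mm, otherwise like the orange one; the wrong size, leave it standing in the rack, where its handle reaches 129 mm above the table. Origin at the shank's lower end. The two keys swap places from start to start.
- rack: black key rack fixed to the table, 60 mm along x, 210 mm along y, 45 mm tall, origin at the centre of its underside; two round holes 21 mm wide and 35 mm deep, 65 mm either side of its middle along y, in which the keys stand (tips 10 mm above the table)
- stand: antenna stand fixed to the table: grey foot 180 mm along x, 90 mm along y, 42 mm tall, origin at the centre of its underside; at x = +60 mm an upright mast (collar of radius 21 mm, then 22 mm thick) rising to 292 mm above the table; at x = -50 mm, y = 0 the bore
- bore (a point): the centre of the bore's mouth in the top of the stand's foot, 42 mm above the table; orange. An orange funnel, 31 mm wide at the mouth, narrows over 6 mm to a round bore 20.5 mm wide, which goes straight down to the screw's face 24 mm below the mouth; axes as the stand's
- screw_face (a point): centre of the screw's face, 24 mm below the bore's mouth. Its hexagonal socket, 17.8 mm across flats and 13 mm deep, lies under the bore: a key fully home has its tip 37 mm below the mouth. How the hexagon is turned can be neither seen nor read and differs from start to start; it cannot be told from the stand's yaw or the joint. The key drops in when within about 5 degrees of it
- screw (a joint): turning of the hidden screw, rad, growing clockwise as seen from above (tightening). It starts between 0 and 0.15 and stays where it is left, held by a friction of about 0.12 N m; hard stops at 0 and at 0.70, the tight position. Pressing a key that has not dropped in with over about 20 N, or twisting against the stop with over about 0.4 N m, strains the screw.
- radio_a: black handheld radio standing upright, 34 x 56 x 110 mm plus a stub antenna to 184 mm, origin under its base; leave alone
- radio_b: a second such radio; leave alone
- water: water bottle with a blue cap, 62 mm wide, 200 mm tall, origin under its base; leave alone
- sanitizer: white sanitizer bottle, 60 mm wide, 150 mm tall, origin under its base; leave alone
- mouse: black computer mouse, 100 x 60 x 32 mm, origin at its underside; leave alone
- phone: dark phone lying flat, 150 x 72 x 9 mm, origin at its underside; leave alone
Mind the look-alikes: they are no part of the job. Leave any turquoise or white look-alike of the key alone.

How it is judged:
By the outcome, as a careful person would: the job done as asked, in the order asked, and still so for the second after the job is handed in, with the robot touching nothing.
It also fails if it takes over 51 s, if anything falls off the work surface, if the arm or the gripper's body presses on something with over 40 N, if the wrist force passes 120 N, or if a joint passes its speed limit or range.

## Working session

There is one attempt and no reset: what is moved stays moved. The work goes in short steps, Python scripts to look and compute and a tool call to move; the robot and the scene stay as the last step left them, time stands still between calls to the robot, and variables do not carry over. Pictures are saved under pics/ and viewed, at most 10 in all, crops included, and the job is handed in when it is done.

Besides the shell and the picture viewer there is one more tool, called after ">>>" as name(argument=value, ...) on one line, values as JSON. carry_out: Moves the arm, as the interface text tells. Shift numbers are shares of 15 cm and turn numbers shares of 1.5 rad, none past 1 either way. Its arguments: {"type":"object","properties":{"motion":{"type":"string"},"hand":{"type":"number"},"grip_force":{"type":"number"}},"required":["motion"]}

```bash
mkdir -p pics; cat > h.py <<'E'
import numpy as np, cv2
from station import arm, viewer
def snap(n,f=None):
    s=viewer.snapshot(n)
    if f: cv2.imwrite('pics/'+f,s['img'])
    return s
def world(s):
    K=s['mtx'];d=s['depth'];v,u=np.mgrid[:480,:640]
    c=np.stack([(u-K[0,2])/K[0,0]*d,(v-K[1,2])/K[1,1]*d,d],-1)
    return (c-s['t'])@s['R']
def orange(img):
    h=cv2.cvtColor(img,cv2.COLOR_BGR2HSV)
    return cv2.inRange(h,(5,140,90),(22,255,255))
E
python3 - <<'E'
from h import *
a=snap('scene','scene.png');b=snap('side','side.png')
for s in(a,b):
    P=world(s);m=orange(s['img'])
    n,l,st,c=cv2.connectedComponentsWithStats(m)
    for i in range(1,n):
        if st[i,4]>25:
            k=(l==i)&(s['depth']>0);q=P[k];print(st[i],c[i].round(),np.median(q,0).round(3),q.min(0).round(3),q.max(0).round(3))
s=arm.sense();print(s)
cv2.imwrite('pics/both.png',cv2.resize(np.vstack([a['img'],b['img']]),(400,600)))
E
```

```text
[280 222  14   8  78] [287. 225.] [0.58  0.163 0.042] [0.551 0.137 0.032] [0.594 0.178 0.047]
[387 288  18  30 300] [396. 303.] [ 0.467 -0.297  0.13 ] [ 0.427 -0.323  0.042] [ 0.514 -0.254  0.135]
{'clock': 0.1, 'joint_positions': array([ 2.84614149e-01,  2.55660079e-01,  1.07123390e-01, -4.21164707e-04,
       -1.42391171e+00, -2.84583564e-01]), 'qd': array([ 5.68935437e-04, -1.74419732e-03,  2.09976919e-03,  9.90954768e-04,
        2.97081498e-04,  8.01874291e-05]), 'tau': array([-2.13976258e-03, -3.87604666e+01,  2.38473254e+01,  5.37796766e+00,
       -3.79605262e-03, -3.77010252e-06]), 'ee_pos': array([5.49518644e-01, 5.79779938e-05, 2.13696879e-01]), 'ee_rot': array([-6.24591920e-04, -7.07095423e-01,  7.07117626e-01,  5.79312723e-04]), 'ft_force': array([-0.05896392,  0.35575831, -0.86195618]), 'wrist_torque': array([-0.01910375,  0.02305666,  0.00329538]), 'grasp_force': 0.0, 'finger_gap': 0.08571444714212936}
```

View pics/scene.png

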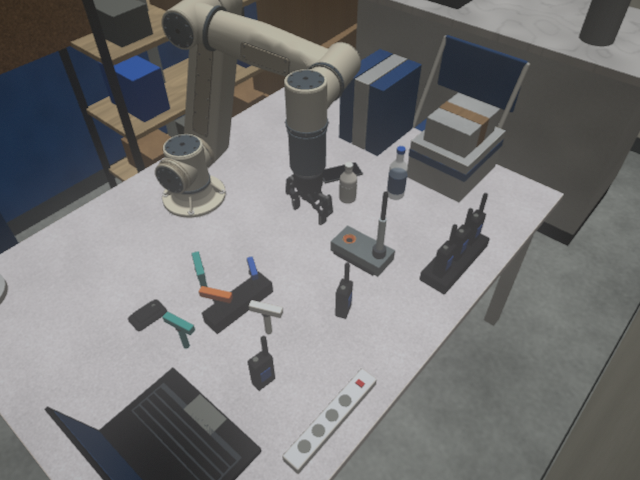

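View pics/side.png

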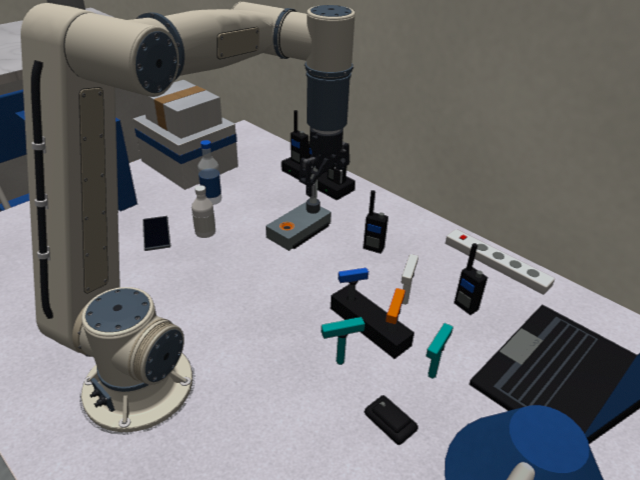

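The orange key is at (215,294) in the scene view and (396,303) in the side view. The blue key is at (252,266)/(352,275) and the bore is at (350,239)/(287,226). The look-alikes are turquoise at (198,268) and (180,322) and white at (265,310). Only the orange key stands in the rack and matches the description. Next I measure it and enlarge a crop to confirm.

```bash
python3 - <<'E'
from h import *
b=snap('side');a=snap('scene')
cv2.imwrite('pics/crop.png',np.hstack([cv2.resize(b['img'][240:390,310:480],(400,353)),cv2.resize(a['img'][225:375,130:300],(400,353))]))
for n,s in(('side',b),('scene',a)):
    P=world(s);h=cv2.cvtColor(s['img'],cv2.COLOR_BGR2HSV).astype(int);ok=s['depth']>0
    print(n,'hsv', h[303,396] if n=='side' else (h[294,215],h[239,345]))
    def top(mask,name,lo,hi):
        q=P[mask&ok&(P[...,2]>lo)&(P[...,2]<hi)]
        if len(q)<5: print(name,len(q));return
        r=cv2.minAreaRect(q[:,:2].astype(np.float32)*1000);m=q.mean(0)
        w,v=np.linalg.eigh(np.cov(q[:,:2].T))
        print(name,len(q),'c',np.round(r[0]),'size',np.round(r[1]),'ang',round(r[2],1),'mean',m.round(4),'pca',np.degrees(np.arctan2(v[1,1],v[0,1])).round(1))
    H,S,V=h[...,0],h[...,1],h[...,2]
    org=(H>=3)&(H<=22)&(S>150)&(V>80)
    near=(P[...,0]>.3)&(P[...,0]<.75)
    top(org&near&(P[...,1]<0),'key',.122,.14)
    top(org&near&(P[...,1]>0.05),'bore',.03,.05)
    top((H>100)&(H<125)&(S>150)&near&(P[...,1]<0)&(P[...,1]>-.4),'blue',.122,.14)
    top((H>80)&(H<98)&(S>120)&near,'turq',.09,.15)
    top((S<40)&near&(P[...,1]<-.1)&(P[...,1]>-.45),'white',.08,.15)
    top(near&(S<60)&(np.hypot(P[...,0]-.6,P[...,1]-.16)<.17),'foot',.037,.045)
    top(near&(np.hypot(P[...,0]-.6,P[...,1]-.16)<.2)&(P[...,1]>.07),'mast',.06,.1)
    top((V<60)&near&(P[...,1]<-.1)&(P[...,1]>-.45),'rack',.041,.048)
E
```

```text
side hsv [ 16 255 202]
key 306 c [ 472. -295.] size [94. 22.] ang 25.9 mean [ 0.467  -0.2979  0.1294] pca -154.7
bore 72 c [572. 158.] size [40. 37.] ang 46.4 mean [0.5755 0.1613 0.0412] pca 175.3
blue 193 c [ 575. -237.] size [ 23. 306.] ang 54.4 mean [ 0.4777 -0.1684  0.1283] pca 145.2
turq 1023 c [ 445. -337.] size [741. 324.] ang 73.6 mean [ 0.3916 -0.3272  0.1159] pca 124.4
white 747 c [ 520. -307.] size [305. 320.] ang 30.0 mean [ 0.618  -0.2953  0.1113] pca 143.7
foot 887 c [623. 160.] size [185.  96.] ang 2.8 mean [0.6138 0.1544 0.042 ] pca 177.5
mast 143 c [680. 161.] size [38. 41.] ang 31.3 mean [0.6772 0.1565 0.0743] pca 134.8
rack 1420 c [ 514. -310.] size [237. 356.] ang 41.9 mean [ 0.4771 -0.2436  0.0453] pca 105.7
scene hsv (array([ 11, 138, 181]), array([  9, 133, 163]))
key 0
bore 0
blue 0
turq 0
white 978 c [ 518. -301.] size [307. 343.] ang 31.0 mean [ 0.6198 -0.3083  0.1084] pca 161.2
foot 861 c [621. 157.] size [183.  95.] ang 3.3 mean [0.6198 0.153  0.0408] pca 179.4
mast 140 c [682. 159.] size [41. 41.] ang 3.2 mean [0.6845 0.1543 0.0746] pca -153.3
rack 0
```

View pics/crop.png

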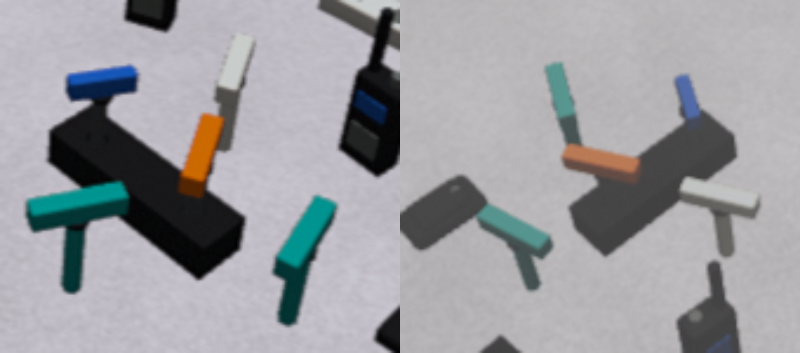

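Crop: in both views the orange handle is in the rack hole. The blue key is at the other end of the rack, and the turquoise and white look-alikes stand beside the rack on the table. Moving above the key now.

>>> carry_out(motion="0.3 0.2 0 0 0 -0.12; 0.6 0.4 0 0 0 -0.25; 0.9 0.5 0 0 0 -0.37; 1 0.54 0 0 0 -0.49; 1 0.54 0 0 0 -0.61; 1 0.54 0 0 0 -0.67; 1 0.54 0 0 0 -0.67", hand=0)

```text
clock: 1.08
ee_pos: [0.4688, -0.15, 0.2143]
ee_rot: [-0.0, 0.96, -0.28, -0.0]
ft_force: [0.1, 0.3, -0.5]
finger_gap: 0.0854
grasp_force: 0.0
```

```bash
cat >> h.py <<'E'
from scipy.spatial.transform import Rotation as Ro
def pose():
    s=arm.sense();w,x,y,z=s['ee_rot'];return s,np.array(s['ee_pos']),Ro.from_quat([x,y,z,w])
def go(p,yaw):
    "yaw = world angle (deg) of tool y, tool straight down -> fractions"
    s,c,R=pose();a=np.radians(yaw);y=np.array([np.cos(a),np.sin(a),0]);z=np.array([0,0,-1.]);T=Ro.from_matrix(np.c_[np.cross(y,z),y,z])
    d=R.inv().apply(np.array(p)-c)/.15;t=(R.inv()*T).as_rotvec()/1.5
    print('t',s['clock'],'pos',c.round(4),'yaw',np.degrees(np.arctan2(*R.as_matrix()[1::-1,1])).round(1),'q',np.round(s['joint_positions'],2),'F',np.round(s['ft_force'],1))
    print('shift',d.round(3),'turn',t.round(3))
E
python3 - <<'E'
from h import *
go((.469,-.297,.214),-64.5)
s=snap('side');P=world(s).reshape(-1,3);k=(P[:,2]>.06)&(P[:,2]<.2)
a=np.radians(25.5);d=P[k]-[.469,-.297,0];u=d[:,0]*np.cos(a)+d[:,1]*np.sin(a);v=-d[:,0]*np.sin(a)+d[:,1]*np.cos(a)
g={}
for x,y,z in zip(u,v,d[:,2]):
    if abs(x)<.1 and abs(y)<.12: g[(round(x/.02)*2,round(y/.02)*2)]=max(g.get((round(x/.02)*2,round(y/.02)*2),0),round(z*1000))
print(sorted(g.items()))
E
```

```text
t 1.075 pos [ 0.4688 -0.15    0.2143] yaw -122.5 q [ 0.01  0.14 -0.04 -0.   -1.39  0.99] F [ 0.1  0.3 -0.5]
shift [0.527 0.826 0.002] turn [-0.     0.    -0.675]
[((-10, -10), 123), ((-10, -8), 121), ((-10, 8), 122), ((-10, 10), 123), ((-10, 12), 122), ((-8, -12), 120), ((-8, -10), 124), ((-8, -8), 119), ((-8, 4), 115), ((-8, 6), 124), ((-8, 8), 123), ((-8, 10), 122), ((-6, -12), 124), ((-6, -10), 124), ((-6, 6), 122), ((-6, 8), 120), ((-4, -12), 123), ((-4, -10), 124), ((-4, -2), 124), ((-4, 0), 133), ((-4, 2), 127), ((-2, -12), 123), ((-2, -10), 123), ((-2, -2), 130), ((-2, 0), 134), ((-2, 2), 128), ((0, -2), 129), ((0, 0), 133), ((0, 2), 131), ((2, -2), 131), ((2, 0), 133), ((2, 2), 128), ((4, -2), 131), ((4, 0), 134), ((4, 2), 131), ((6, 10), 133), ((6, 12), 134), ((8, 8), 133), ((8, 10), 133), ((8, 12), 131), ((10, -2), 115), ((10, 0), 122), ((10, 8), 128)]
```

>>> carry_out(motion="0.13 0.21 0 0 0 -0.12; 0.27 0.42 0 0 0 -0.24; 0.4 0.63 0 0 0 -0.36; 0.53 0.83 0 0 0 -0.48; 0.53 0.83 0 0 0 -0.6; 0.53 0.83 0 0 0 -0.675; 0.53 0.83 0 0 0 -0.675")

```text
clock: 2.0
ee_pos: [0.4694, -0.2977, 0.2143]
ee_rot: [-0.0, 0.975, 0.22, -0.0]
ft_force: [-0.7, 0.9, 0.5]
finger_gap: 0.0856
grasp_force: 0.0
```

```bash
python3 - <<'E'
from h import *
s=snap('wrist','w1.png');P=world(s);h=cv2.cvtColor(s['img'],cv2.COLOR_BGR2HSV)
H,S,V=[h[...,i].astype(int) for i in range(3)]
m=(H>=3)&(H<=22)&(S>110)&(V>60)&(s['depth']>0)&(P[...,2]>.124)&(P[...,2]<.14)
q=P[m];print(len(q),q.mean(0).round(4),cv2.minAreaRect(q[:,:2].astype(np.float32)*1000))
c=cv2.minAreaRect(q[:,:2].astype(np.float32)*1000)
go((.469,-.297,.12),-64.5)
E
```

```text
3354 [ 0.4744 -0.2928  0.1288] ((471.42401123046875, -294.0792236328125), (89.26203918457031, 21.884456634521484), 25.245391845703125)
t 2.05 pos [ 0.4694 -0.2976  0.2144] yaw -64.6 q [-0.28  0.27  0.12 -0.   -1.43  2.3 ] F [ 0.1  0.  -0.4]
shift [-0.001 -0.005  0.629] turn [-0.     0.    -0.001]
```

View pics/w1.png

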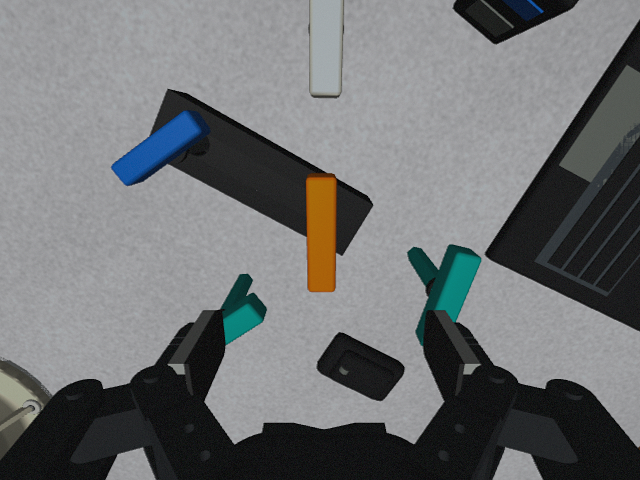

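The wrist view shows the whole orange handle, from (320,175) to (320,290), parallel to the jaws' planes. It is centred at (0.4714, -0.294), and the finger strip is clear of the turquoise keys. I'm lowering and gripping.

>>> carry_out(motion="0.022 -0.016 0.15 0 0 0; 0.022 -0.016 0.3 0 0 0; 0.022 -0.016 0.45 0 0 0; 0.022 -0.016 0.56 0 0 0; 0.022 -0.016 0.629 0 0 0; 0.022 -0.016 0.629 0 0 0; 0.022 -0.016 0.629 0 0 0")

```text
clock: 2.92
ee_pos: [0.4718, -0.2944, 0.121]
ee_rot: [0.0, 0.975, 0.221, 0.0]
ft_force: [0.4, 0.1, -0.1]
finger_gap: 0.0856
grasp_force: 0.0
```

>>> carry_out(motion="0 0 0 0 0 0; 0 0 0 0 0 0; 0 0 0 0 0 0; 0 0 0 0 0 0; 0 0 0 0 0 0; 0 0 0 0 0 0; 0 0 0 0 0 0; 0 0 0 0 0 0", hand=1, grip_force=60)

```text
clock: 3.92
ee_pos: [0.4713, -0.2941, 0.1201]
ee_rot: [-0.0, 0.975, 0.222, -0.0]
ft_force: [0.1, 0.5, 0.1]
finger_gap: 0.0001
grasp_force: 0.0
```

```bash
python3 - <<'E'
from h import *
go((.4714,-.294,.2),-64.6)
print(arm.sense())
E
```

```text
t 3.925 pos [ 0.4713 -0.2941  0.1201] yaw -64.4 q [-0.28  0.31 -0.06 -0.   -1.2   2.29] F [0.1 0.5 0.1]
shift [ 0.001 -0.    -0.532] turn [-0.     0.     0.002]
{'clock': 3.925, 'joint_positions': array([-2.76235973e-01,  3.12085149e-01, -5.73099666e-02, -9.12716578e-06,
       -1.20143973e+00,  2.29379284e+00]), 'qd': array([ 1.25221303e-03, -3.09311871e-04, -5.20435533e-05,  1.55614558e-04,
       -9.97773556e-04, -2.17398042e-03]), 'tau': array([-4.86392946e-04, -4.04894185e+01,  2.24405640e+01,  5.05982637e+00,
       -1.02760441e-03, -5.40364169e-05]), 'ee_pos': array([ 0.47128695, -0.29408284,  0.12013708]), 'ee_rot': array([-1.29635261e-05,  9.75154565e-01,  2.21525562e-01, -1.48681570e-05]), 'ft_force': array([0.12301111, 0.53197848, 0.11307758]), 'wrist_torque': array([0.00111085, 0.02415106, 0.03678071]), 'grasp_force': 0.0, 'finger_gap': 0.00013123486697475456}
```

The gripper closed on nothing, so I'll look before moving.

```bash
python3 - <<'E'
from h import *
a=snap('wrist');b=snap('side')
cv2.imwrite('pics/w2.png',np.vstack([cv2.resize(a['img'],(400,300)),cv2.resize(b['img'][210:390,300:540],(400,300))]))
E
```

```text
(no output)
```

View pics/w2.png

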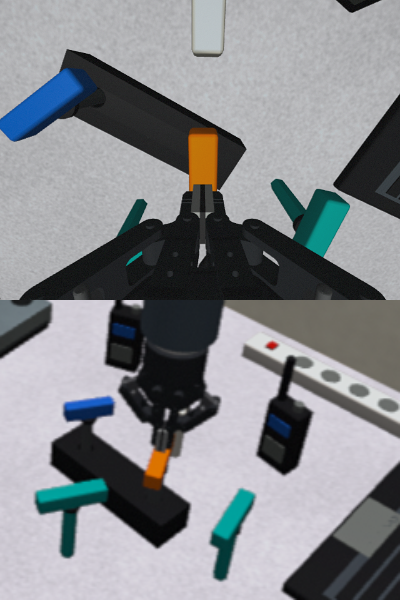

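The key still stands in its hole, and the shut fingers seem to be near the handle's end or above it. I'll check with depth.

```bash
python3 - <<'E'
from h import *
for n in('side','wrist','scene'):
    s=snap(n);P=world(s);h=cv2.cvtColor(s['img'],cv2.COLOR_BGR2HSV)
    H,S,V=[h[...,i].astype(int) for i in range(3)]
    d=P-[.4714,-.294,0];a=np.radians(25.4);u=d[...,0]*np.cos(a)+d[...,1]*np.sin(a);v=-d[...,0]*np.sin(a)+d[...,1]*np.cos(a)
    ok=(s['depth']>0)&(abs(v)<.03)&(abs(u)<.12)&(P[...,2]>.06)&(P[...,2]<.2)
    o=(H>=3)&(H<=22)&(S>110)&(V>60)
    for nm,m in(('org',ok&o&(P[...,2]<.14)),('dark',ok&~o&(S<90))):
        if m.sum()<5: print(n,nm,m.sum());continue
        q=np.c_[u[m],v[m],P[...,2][m]];print(n,nm,m.sum(),'pct uvz',np.percentile(q,[1,50,99],axis=0).round(3).tolist())
        z=q[:,2]
        for lo in np.arange(.08,.18,.01):
            k=(z>lo)&(z<=lo+.01)
            if k.sum()>3: print('   z%.2f'%lo,k.sum(),'u',q[k,0].min().round(3),q[k,0].max().round(3),'v',q[k,1].min().round(3),q[k,1].max().round(3))
E
```

```text
side org 244 pct uvz [[-0.048, -0.012, 0.107], [-0.031, -0.002, 0.129], [0.01, 0.009, 0.133]]
   z0.10 10 u -0.044 -0.041 v -0.011 0.009
   z0.11 30 u -0.047 -0.039 v -0.012 0.007
   z0.12 127 u -0.049 0.02 v -0.013 0.009
   z0.13 76 u -0.044 0.009 v -0.011 0.007
side dark 462 pct uvz [[-0.018, -0.029, 0.062], [-0.008, -0.003, 0.181], [0.105, 0.029, 0.199]]
   z0.10 5 u -0.005 0.118 v -0.015 -0.012
   z0.11 23 u -0.036 0.112 v -0.016 -0.008
   z0.12 9 u -0.031 0.105 v -0.014 -0.012
   z0.14 24 u -0.012 0.007 v -0.014 0.01
   z0.15 44 u -0.012 -0.003 v -0.012 0.012
   z0.16 46 u -0.012 -0.001 v -0.013 0.013
   z0.17 42 u -0.014 0.01 v -0.016 0.015
wrist org 4276 pct uvz [[0.0, -0.011, 0.111], [0.027, -0.0, 0.129], [0.044, 0.011, 0.13]]
   z0.10 19 u 0.044 0.044 v -0.01 0.01
   z0.11 195 u 0.041 0.045 v -0.011 0.011
   z0.12 3910 u -0.003 0.045 v -0.011 0.011
   z0.13 152 u 0.001 0.042 v -0.009 0.009
wrist dark 15890 pct uvz [[-0.009, -0.029, 0.115], [0.011, -0.001, 0.184], [0.119, 0.029, 0.199]]
   z0.09 6 u 0.097 0.098 v -0.011 0.003
   z0.10 90 u 0.097 0.098 v -0.013 0.007
   z0.11 
[... 232 characters left out ...]
-0.02 0.022
scene org 176 pct uvz [[-0.042, -0.014, 0.12], [0.009, -0.007, 0.128], [0.042, 0.005, 0.134]]
   z0.12 149 u -0.043 0.043 v -0.014 0.006
   z0.13 26 u -0.039 0.041 v -0.014 0.003
scene dark 419 pct uvz [[-0.046, -0.027, 0.065], [0.007, -0.012, 0.117], [0.118, 0.024, 0.196]]
   z0.08 17 u -0.011 0.006 v -0.013 0.002
   z0.09 14 u -0.005 0.119 v -0.017 -0.007
   z0.10 51 u -0.048 0.119 v -0.018 0.006
   z0.11 140 u -0.044 0.119 v -0.02 0.007
   z0.12 30 u -0.05 0.116 v -0.017 0.01
   z0.13 5 u -0.043 0.008 v -0.011 0.008
   z0.14 18 u -0.005 0.008 v -0.017 0.005
   z0.15 20 u -0.007 0.009 v -0.017 0.013
   z0.16 17 u 0.001 0.011 v -0.018 0.005
   z0.17 9 u 0.004 0.009 v -0.014 0.01
```

The shut fingertips are really at z≈0.14, directly over the bar. The reported TCP height therefore reads about 4 cm lower than the fingers are, so I'll go by depth. I'm opening and measuring the fingertip height exactly.

```bash
cat > tips.py <<'E'
from h import *
s0,c,R=pose()
for n in('side','wrist','scene'):
    s=snap(n);P=world(s);h=cv2.cvtColor(s['img'],cv2.COLOR_BGR2HSV).astype(int);H,S,V=h[...,0],h[...,1],h[...,2]
    q=(P-c)@R.as_matrix()
    m=(s['depth']>0)&(abs(q[...,0])<.016)&(abs(q[...,1])<.06)&(S<100)&(P[...,2]>.055)&(q[...,2]>-.1)&(q[...,2]<.05)
    m&=~((H>80)&(H<98)&(S>60))
    z=q[...,2][m]
    print(n,m.sum(),'tool z hist',np.histogram(z,np.arange(-.1,.051,.006))[0], 'y rng of tipmost', np.percentile(q[...,1][m],[2,98]).round(3))
E
python3 tips.py
```

```text
side 715 tool z hist [ 76  89  65  81 128  72  38  31  24  22  28  23  18   0   0   2   2   1
   5   2   1   0   2   2   3] y rng of tipmost [-0.047  0.049]
wrist 32609 tool z hist [6036 6348 3974 3444 5711 2670 1261  862  466  553  490  433  310   25
    0   26    0    0    0    0    0    0    0    0    0] y rng of tipmost [-0.051  0.05 ]
scene 336 tool z hist [23 25 32 25 26 31 18  2  7 16  8 17 10  4  0  4 11 15 14  9  4  7 11  9
  8] y rng of tipmost [-0.041  0.047]
```

>>> carry_out(motion="0 0 0 0 0 0; 0 0 0 0 0 0; 0 0 0 0 0 0; 0 0 0 0 0 0; 0 0 0 0 0 0; 0 0 0 0 0 0", hand=0)

```text
clock: 5.08
ee_pos: [0.4713, -0.2941, 0.1202]
ee_rot: [0.0, 0.975, 0.221, -0.0]
ft_force: [-1.3, 0.1, -0.2]
finger_gap: 0.0857
grasp_force: 0.0
```

```bash
python3 tips.py; python3 -c "
from h import *
s=snap('side','s3.png');cv2.imwrite('pics/s3.png',cv2.resize(s['img'][170:370,280:520],(720,600)))"
```

```text
side 575 tool z hist [116  64 103  62  28  24  31  36  31  31  21   5   0   0   0   2   3   3
   4   2   1   0   1   5   2] y rng of tipmost [-0.058  0.058]
wrist 20733 tool z hist [4412 1817 3926 2870  902 1267 1296 1194 1108  934  726  246    0    0
    0   35    0    0    0    0    0    0    0    0    0] y rng of tipmost [-0.059  0.059]
scene 317 tool z hist [38 20 11 16 14 13 16 21 23 22 22  9  0  0  1  8 12 10 12 10  5  3 13  6
 12] y rng of tipmost [-0.058  0.059]
```

View pics/s3.png

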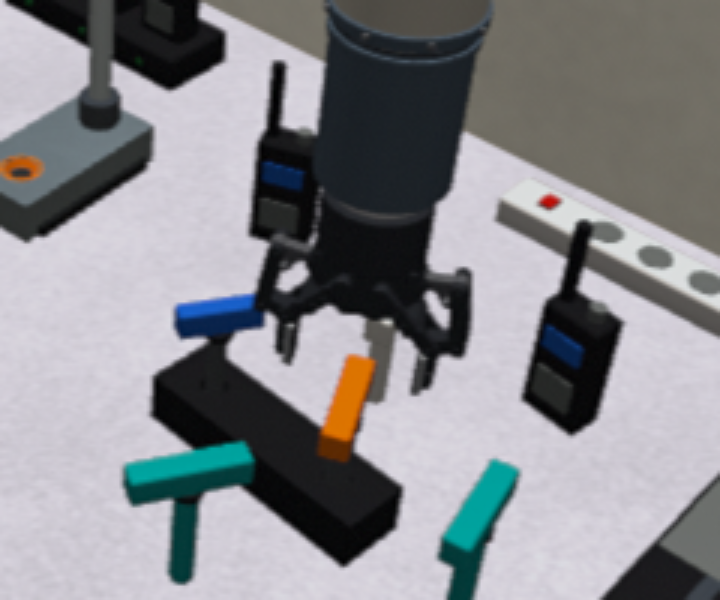

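The side view shows the open fingers straddling the orange bar but about 2 cm above it, clear of the blue key at (215,315) and the turquoise ones. The depth histograms put the fingertips 20 mm behind the reported TCP instead of 22 mm ahead. I therefore need to go 42 mm lower.

>>> carry_out(motion="0 0 0.06 0 0 0; 0 0 0.12 0 0 0; 0 0 0.18 0 0 0; 0 0 0.24 0 0 0; 0 0 0.28 0 0 0; 0 0 0.28 0 0 0; 0 0 0.28 0 0 0")

```text
clock: 6.15
ee_pos: [0.4716, -0.2942, 0.0784]
ee_rot: [0.0, 0.975, 0.222, 0.0]
ft_force: [-0.8, 0.8, -0.1]
finger_gap: 0.085
grasp_force: 0.0
```

>>> carry_out(motion="0 0 0 0 0 0; 0 0 0 0 0 0; 0 0 0 0 0 0; 0 0 0 0 0 0; 0 0 0 0 0 0; 0 0 0 0 0 0; 0 0 0 0 0 0", hand=1, grip_force=60)

```text
clock: 7.02
ee_pos: [0.4715, -0.2943, 0.0784]
ee_rot: [0.0, 0.975, 0.222, 0.0]
ft_force: [-0.1, -0.8, 2.7]
finger_gap: 0.021
grasp_force: 59.3
```

Gripped. Lifting straight up.

>>> carry_out(motion="0 0 -0.12 0 0 0; 0 0 -0.25 0 0 0; 0 0 -0.4 0 0 0; 0 0 -0.6 0 0 0; 0 0 -0.8 0 0 0; 0 0 -1 0 0 0; 0 0 -1 0 0 0; 0 0 -1 0 0 0")

```text
clock: 8.02
ee_pos: [0.4705, -0.2932, 0.2259]
ee_rot: [-0.002, 0.975, 0.221, -0.001]
ft_force: [-0.5, -0.7, -5.6]
finger_gap: 0.021
grasp_force: 59.9
```

```bash
python3 - <<'E'
from h import *
go((.573,.157,.228),-64.6)
A=np.array([.4714,-.294]);B=np.array([.573,.157]);L=np.linalg.norm(B-A);t=(B-A)/L
for n in('side','scene'):
    s=snap(n);P=world(s);d=P[...,:2]-A;al=d@t;la=d@np.array([-t[1],t[0]])
    m=(s['depth']>0)&(P[...,2]>.1)&(P[...,2]<.22)&(al>.1)&(al<L+.1)&(abs(la)<.15)
    g={}
    for a,l,z in zip(al[m],la[m],P[...,2][m]):
        k=(round(a/.03)*3,round(l/.03)*3);g[k]=max(g.get(k,0),round(z*1000))
    print(n,sorted(g.items()))
    if n=='side':
        h=cv2.cvtColor(s['img'],cv2.COLOR_BGR2HSV);m=orange(s['img'])>0;m&=(s['depth']>0)&(P[...,2]>.2)
        q=P[m];print('key handle',len(q),q.min(0).round(3),q.max(0).round(3))
    # bore refinement: foot rectangle and mast
    def rect(m): q=P[m];r=cv2.minAreaRect(q[:,:2].astype(np.float32)*1000);return np.round(r[0],1),np.round(r[1]),round(r[2],1)
    ok=s['depth']>0;r=np.hypot(P[...,0]-.622,P[...,1]-.158)
    print('foot',rect(ok&(r<.13)&(P[...,2]>.038)&(P[...,2]<.046)),'foot all',rect(ok&(r<.13)&(P[...,2]>.02)&(P[...,2]<.046)))
E
```

```text
t 8.025 pos [ 0.4705 -0.2932  0.2259] yaw -64.4 q [-0.28  0.26  0.15 -0.   -1.46  2.29] F [-0.5 -0.7 -5.6]
shift [ 1.913 -2.412 -0.009] turn [-0.002  0.001  0.002]
side [((9, -15), 120), ((12, 0), 134), ((12, 3), 135), ((12, 6), 134), ((15, 3), 131), ((15, 6), 131), ((48, -12), 217), ((48, -9), 219), ((51, -9), 219)]
key handle 358 [ 0.426 -0.322  0.252] [ 0.513 -0.267  0.303]
foot (array([621.7, 158.9]), array([186.,  95.]), 3.2) foot all (array([622.2, 158.5]), array([187.,  96.]), 3.2)
scene [((9, -15), 121), ((9, -12), 120), ((9, 0), 121), ((12, -15), 121), ((12, -12), 118), ((12, 0), 134), ((12, 3), 132), ((12, 6), 130), ((15, 3), 131), ((15, 6), 130), ((48, -12), 219), ((48, -9), 215), ((51, -12), 210), ((51, -9), 189)]
foot (array([620.9, 156.8]), array([183.,  97.]), 3.1) foot all (array([620.5, 158.2]), array([184.,  99.]), 3.1)
```

>>> carry_out(motion="0.05 -0.06 -0.1 0 0 0; 0.2 -0.25 -0.13 0 0 0; 0.4 -0.5 -0.13 0 0 0; 0.6 -0.75 -0.13 0 0 0; 0.8 -1 -0.13 0 0 0")

```text
clock: 8.75
ee_pos: [0.515, -0.1049, 0.2484]
ee_rot: [0.0, 0.975, 0.222, 0.0]
ft_force: [1.3, -0.8, -4.1]
finger_gap: 0.0215
grasp_force: 59.8
```

>>> carry_out(motion="0.2 -0.25 0 0 0 0; 0.4 -0.5 0 0 0 0; 0.6 -0.75 0 0 0 0; 0.72 -0.9 0 0 0 0; 0.8 -1 0 0 0 0; 0.8 -1 0 0 0 0")

```text
clock: 9.5
ee_pos: [0.5582, 0.0813, 0.2475]
ee_rot: [0.0, 0.975, 0.222, -0.0]
ft_force: [0.5, -0.8, -4.0]
finger_gap: 0.0213
grasp_force: 59.8
```

```bash
python3 - <<'E'
from h import *
go((.5716,.1553,.228),-64.4)
E
```

```text
t 9.5 pos [0.5582 0.0813 0.2475] yaw -64.3 q [ 0.42  0.28  0.22 -0.   -1.51  1.6 ] F [ 0.5 -0.8 -4. ]
shift [ 0.294 -0.406  0.13 ] turn [-0.     0.     0.001]
```

>>> carry_out(motion="0.1 -0.14 0.05 0 0 0; 0.2 -0.27 0.15 0 0 0; 0.294 -0.406 0.3 0 0 0; 0.294 -0.406 0.5 0 0 0; 0.294 -0.406 0.65 0 0 0; 0.294 -0.406 0.72 0 0 0; 0.294 -0.406 0.72 0 0 0; 0.294 -0.406 0.72 0 0 0")

```text
clock: 10.5
ee_pos: [0.5724, 0.1542, 0.1408]
ee_rot: [-0.0, 0.975, 0.221, 0.001]
ft_force: [-0.3, -0.3, -3.6]
finger_gap: 0.0214
grasp_force: 59.7
```

```bash
python3 - <<'E'
from h import *
go((.5716,.1553,.128),-64.4)
ims=[]
for n in('side','scene','wrist'):
    s=snap(n);P=world(s);ims.append(s['img']);h=cv2.cvtColor(s['img'],cv2.COLOR_BGR2HSV).astype(int)
    H,S,V=h[...,0],h[...,1],h[...,2];o=(H>=3)&(H<=22)&(S>100)&(V>60)&(s['depth']>0)
    near=np.hypot(P[...,0]-.572,P[...,1]-.155)<.06
    m=o&near&(P[...,2]>.037)&(P[...,2]<.047)
    q=P[m]
    if len(q)>5: print(n,'ring',len(q),cv2.minEnclosingCircle(q[:,:2].astype(np.float32)*1000))
    # shank points: between foot and handle
    k=near&(s['depth']>0)&~o&(P[...,2]>.08)&(P[...,2]<.155)&(np.hypot(P[...,0]-.572,P[...,1]-.155)<.02)
    q=P[k]
    if len(q)>5:
        C=-s['R'].T@s['t'];dv=q.mean(0)-C;dv[2]=0;dv/=np.linalg.norm(dv)
        print(n,'shank',len(q),'surf mean',q.mean(0).round(4),'axis est',(q.mean(0)+dv*.0085).round(4),'z',q[:,2].min().round(3),
          [ (round(lo,2),q[(q[:,2]>lo)&(q[:,2]<lo+.025)].mean(0).round(4).tolist()) for lo in(.08,.105,.13) if ((q[:,2]>lo)&(q[:,2]<lo+.025)).sum()])
        print(' all low z of dark', P[...,2][near&(V<90)&(s['depth']>0)&(P[...,2]>.05)].min())
    m=o&near&(P[...,2]>.15)
    if m.sum()>9: print(n,'handle',m.sum(),cv2.minAreaRect(P[m][:,:2].astype(np.float32)*1000),P[m][:,2].max())
cv2.imwrite('pics/b1.png',np.hstack([cv2.resize(ims[0][110:270,220:380],(400,400)),cv2.resize(ims[1][150:300,270:420],(400,400))]))
E
```

```text
t 10.5 pos [0.5724 0.1542 0.1408] yaw -64.4 q [ 0.53  0.37  0.08  0.   -1.28  1.49] F [-0.3 -0.3 -3.6]
shift [-0.002 -0.009  0.085] turn [ 0.    -0.001 -0.   ]
side ring 75 ((575.3565673828125, 160.841064453125), 23.86809730529785)
side shank 149 surf mean [0.5694 0.1477 0.1157] axis est [0.5752 0.1539 0.1157] z 0.081 [(0.08, [0.5694, 0.1477, 0.0922]), (0.1, [0.5695, 0.1478, 0.1171]), (0.13, [0.5692, 0.1475, 0.1407])]
 all low z of dark 0.0732170407264507
side handle 192 ((563.250244140625, 153.93576049804688), (86.2235107421875, 30.219051361083984), 43.426185607910156) 0.22401856142664003
scene ring 41 ((573.5015869140625, 154.92259216308594), 20.10611343383789)
scene shank 96 surf mean [0.5742 0.1459 0.1136] axis est [0.5691 0.1527 0.1136] z 0.081 [(0.08, [0.574, 0.1461, 0.0927]), (0.1, [0.5742, 0.1457, 0.1184]), (0.13, [0.5745, 0.1458, 0.1389])]
 all low z of dark 0.07089829818525403
scene handle 92 ((573.0681762695312, 148.68795776367188), (86.42816162109375, 21.708393096923828), 28.915237426757812) 0.19724077516601335
wrist ring 545 ((567.460693359375, 147.09117126464844), 33.14093780517578)
wrist handle 11528 ((577.6403198242188, 156.25048828125), (78.4569091796875, 23.71630096435547), 25.80801010131836) 0.2329081513509053
```

View pics/b1.png

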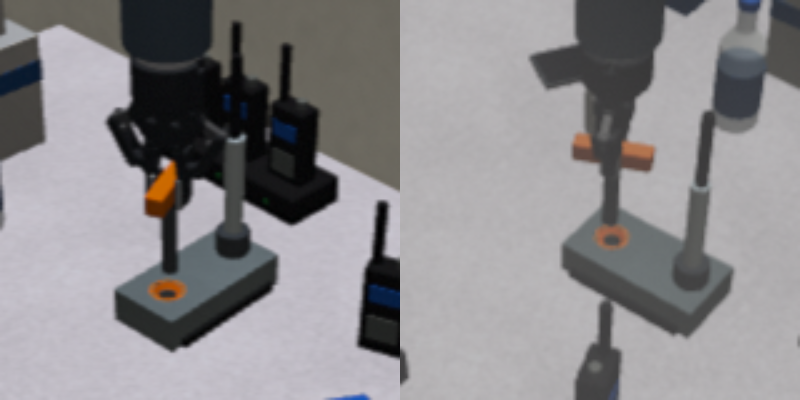

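Both views show the key upright above the bore, with its tip just beyond the orange ring: side at (168,270) against the ring at (167,291), scene at (610,222) against the ring at (612,238). I'll compute the offset in pixels.

```bash
cat > align.py <<'E'
from h import *
from scipy.optimize import least_squares
obs=[]
for n in('side','scene'):
    s=snap(n);P=world(s);K=s['mtx'];h=cv2.cvtColor(s['img'],cv2.COLOR_BGR2HSV).astype(int)
    H,S,V=h[...,0],h[...,1],h[...,2];o=(H>=3)&(H<=22)&(S>90)&(V>50)&(s['depth']>0)
    r=np.hypot(P[...,0]-.572,P[...,1]-.155)
    ring=o&(r<.04)&(P[...,2]>.02)&(P[...,2]<.055)
    pts=np.argwhere(ring)[:,::-1].astype(np.float32);(cx,cy),ax,_=cv2.fitEllipse(cv2.convexHull(pts))
    ray=s['R'].T@np.array([(cx-K[0,2])/K[0,0],(cy-K[1,2])/K[1,1],1]);C=-s['R'].T@s['t'];b=C+ray*(.042-C[2])/ray[2]
    sh=(s['depth']>0)&~o&(r<.025)&(P[...,2]>.078)&(P[...,2]<.14)
    mids=[]
    for y in np.unique(np.argwhere(sh)[:,0]):
        c=np.argwhere(sh[y])[:,0]
        mids.append((c.mean(),y,len(c),P[y,c,2].mean()))
    w=np.median([m[2] for m in mids]);mids=[m for m in mids if abs(m[2]-w)<=1]
    print(n,'bore',b.round(4),np.round(ax,1),'rows',len(mids),'width',w)
    obs.append((s,mids))
def res(p):
    out=[]
    for s,m in obs:
        for c,y,_,z in m:
            q=s['mtx']@(s['R']@np.array([p[0]+p[2]*(z-.1),p[1]+p[3]*(z-.1),z])+s['t']);out.append(q[0]/q[2]-c)
    return out
f=least_squares(res,[.572,.155,0,0]);f0=least_squares(lambda p:res([*p,0,0]),[.572,.155])
print('key axis at z.1',f.x.round(4),np.std(f.fun).round(2),'vertical',f0.x.round(4))
E
python3 align.py
```

```text
side bore [0.5736 0.1592 0.042 ] [ 8.6 14.9] rows 18 width 6.5
scene bore [0.5732 0.154  0.042 ] [ 8.3 12.4] rows 15 width 6.0
key axis at z.1 [0.5702 0.1491 0.0058 0.0448] 0.18 vertical [0.5703 0.1497]
```

```bash
python3 -c "
from h import *
s=snap('wrist','w4.png')
C=-s['R'].T@s['t'];print(C.round(3),s['R'].round(2).tolist())"
```

```text
[0.646 0.19  0.3  ] [[0.43, -0.9, 0.0], [-0.86, -0.41, 0.32], [-0.29, -0.14, -0.95]]
```

View pics/w4.png

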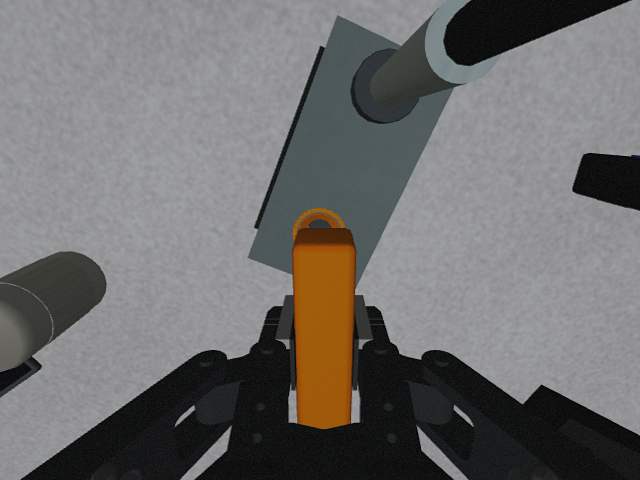

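Wrist view: the bar is centred at column ≈324, and the far arc of the orange ring (columns 293–346, top row 208) is centred at ≈320. So the sideways error is about 2 mm. I'll fit the arc and the bar's end for the other direction.

```bash
python3 - <<'E'
from h import *
from scipy.optimize import least_squares
s=snap('wrist');P=world(s);K=s['mtx'];h=cv2.cvtColor(s['img'],cv2.COLOR_BGR2HSV).astype(int)
H,S,V=h[...,0],h[...,1],h[...,2];o=(H>=3)&(H<=24)&(S>110)&(V>60)&(s['depth']>0)
C=-s['R'].T@s['t']
ring=o&(P[...,2]<.06)&(P[...,2]>.02)
top={}
for y,x in np.argwhere(ring): top[x]=min(top.get(x,999),y)
pts=[(x,y) for x,y in top.items() if 297<x<343]
W=[]
for x,y in pts:
    r=s['R'].T@np.array([(x-K[0,2])/K[0,0],(y-.5-K[1,2])/K[1,1],1]);W.append((C+r*(.042-C[2])/r[2])[:2])
W=np.array(W);f=least_squares(lambda p:np.hypot(*(W-p).T)-.0155,[.572,.155]);print('bore wrist',f.x.round(4),np.std(f.fun))
c,R=pose()[1:];a=np.radians(25.6);U=np.array([np.cos(a),np.sin(a)]);N=np.array([-U[1],U[0]])
q=P[o&(P[...,2]>.165)];z=q[:,2];print('handle z pct',np.percentile(z,[5,50,95]).round(4))
t=q[abs(z-np.median(z))<.004]
print('end u rel TCP',np.percentile((t[:,:2]-c[:2])@U,[50,99.5]).round(4),'v range',np.percentile((t[:,:2]-c[:2])@N,[1,99]).round(4))
print('bore rel TCP u,v',((f.x-c[:2])@U).round(4),((f.x-c[:2])@N).round(4))
# same for handle slope: z vs u (tilt)
print('tilt dz/du',np.polyfit((t[:,:2]-c[:2])@U,t[:,2],1).round(3))
E
```

```text
bore wrist [0.5778 0.161 ] 0.000989906603989786
handle z pct [0.1829 0.1905 0.1915]
end u rel TCP [0.0124 0.0445] v range [-0.0103  0.0108]
bore rel TCP u,v 0.0084 0.0036
tilt dz/du [-0.005  0.191]
```

>>> carry_out(motion="0.035 -0.027 0 0 0 0; 0.035 -0.027 0.08 0 0 0; 0.035 -0.027 0.16 0 0 0; 0.035 -0.027 0.16 0 0 0; 0.035 -0.027 0.16 0 0 0")

```text
clock: 11.48
ee_pos: [0.5747, 0.1599, 0.1157]
ee_rot: [0.0, 0.975, 0.222, 0.0]
ft_force: [-0.2, 0.6, -3.1]
finger_gap: 0.0214
grasp_force: 59.7
```

```bash
sed -i 's/>.078)&(P\[...,2\]<.14)/>.055)\&(P[...,2]<.115)/; s/r<.025)/np.hypot(P[...,0]-.573,P[...,1]-.156)<.022)/; s/z-.1)/z-.05)/g' align.py; python3 align.py; python3 - <<'E'
from h import *
go((.573,.156,.1),-64.4)
ims=[]
for n,(y,x) in(('side',(225,287)),('scene',(235,349))):
    im=snap(n)['img'];ims.append(cv2.resize(im[y-35:y+25,x-30:x+30],(400,400),interpolation=cv2.INTER_CUBIC))
cv2.imwrite('pics/b2.png',np.hstack(ims))
E
```

```text
side bore [0.5736 0.1592 0.042 ] [ 8.6 14.9] rows 16 width 7.0
scene bore [0.5732 0.1538 0.042 ] [ 8.2 12.5] rows 14 width 6.0
key axis at z.1 [ 0.5737  0.1564 -0.0322 -0.0294] 0.12 vertical [0.5726 0.1554]
t 11.575 pos [0.5749 0.16   0.1161] yaw -64.4 q [ 0.53  0.39  0.05  0.   -1.23  1.48] F [ 0.1 -0.2 -3.4]
shift [-0.023  0.019  0.107] turn [ 0.    -0.001 -0.   ]
```

View pics/b2.png

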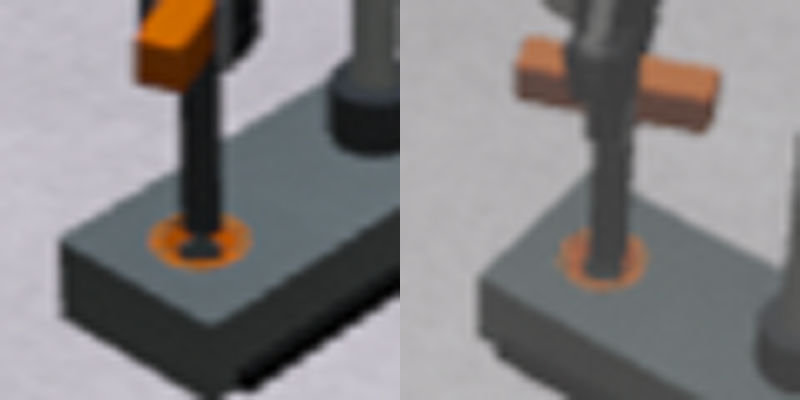

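Side and scene crops both show the shank over the ring: side at 201 against a ring centre of 200, scene at 607 against 604, which is within about 1 mm. Lowering into the bore gently while watching the force.

>>> carry_out(motion="0 0 0.02 0 0 0; 0 0 0.04 0 0 0; 0 0 0.06 0 0 0; 0 0 0.08 0 0 0; 0 0 0.08 0 0 0")

```text
clock: 12.3
ee_pos: [0.5741, 0.1597, 0.1033]
ee_rot: [0.0, 0.975, 0.221, -0.001]
ft_force: [-0.6, -1.2, -3.0]
finger_gap: 0.021
grasp_force: 59.9
```

```bash
python3 -c "
from h import *
go((.573,.156,.1),-64.4);s=arm.sense();print(s['wrist_torque'].round(2))"
```

```text
t 12.3 pos [0.5741 0.1597 0.1033] yaw -64.4 q [ 0.53  0.4   0.03 -0.   -1.2   1.48] F [-0.6 -1.2 -3. ]
shift [-0.017  0.019  0.022] turn [ 0.     0.001 -0.   ]
[-0.41  0.41 -0.03]
```

>>> carry_out(motion="0 0 0.015 0 0 0; 0 0 0.03 0 0 0; 0 0 0.045 0 0 0; 0 0 0.045 0 0 0")

```text
clock: 12.8
ee_pos: [0.5741, 0.1597, 0.0963]
ee_rot: [0.0, 0.975, 0.221, -0.001]
ft_force: [-2.7, -1.4, -4.0]
finger_gap: 0.0212
grasp_force: 59.7
```

```bash
python3 -c "
from h import *
go((.573,.156,.1),-64.4);s=arm.sense();print(s['wrist_torque'].round(2))"
```

```text
t 12.8 pos [0.5741 0.1597 0.0963] yaw -64.4 q [ 0.53  0.4   0.02 -0.   -1.18  1.48] F [-2.7 -1.4 -4. ]
shift [-0.018  0.019 -0.025] turn [-0.     0.001 -0.   ]
[-0.73  0.9  -0.01]
```

>>> carry_out(motion="-0.007 0.002 0.01 0 0 0; -0.007 0.002 0.03 0 0 0; -0.007 0.002 0.045 0 0 0; -0.007 0.002 0.045 0 0 0")

```text
clock: 13.3
ee_pos: [0.5738, 0.1595, 0.0898]
ee_rot: [-0.0, 0.975, 0.221, -0.0]
ft_force: [-1.3, -0.2, -4.3]
finger_gap: 0.0212
grasp_force: 59.8
```

```bash
python3 -c "
from h import *
go((.573,.156,.1),-64.4);s=arm.sense();print(s['wrist_torque'].round(2))"
```

```text
t 13.3 pos [0.5738 0.1595 0.0898] yaw -64.4 q [ 0.53  0.41  0.   -0.   -1.17  1.48] F [-1.3 -0.2 -4.3]
shift [-0.015  0.018 -0.068] turn [-0.  0. -0.]
[-0.16  0.57  0.01]
```

>>> carry_out(motion="-0.004 0.001 0.007 0 0 0; -0.004 0.001 0.014 0 0 0; -0.004 0.001 0.014 0 0 0")

```text
clock: 13.68
ee_pos: [0.5736, 0.1591, 0.0881]
ee_rot: [-0.0, 0.975, 0.222, 0.0]
ft_force: [-0.2, 0.3, -4.6]
finger_gap: 0.0216
grasp_force: 59.9
```

>>> carry_out(motion="0 0 0.004 0 0 0; 0 0 0.007 0 0 0; 0 0 0.007 0 0 0")

```text
clock: 14.05
ee_pos: [0.5735, 0.1589, 0.087]
ee_rot: [0.0, 0.975, 0.222, 0.0]
ft_force: [0.2, -0.3, -3.6]
finger_gap: 0.0212
grasp_force: 59.9
```

>>> carry_out(motion="0 0 0.004 0 0 0; 0 0 0.007 0 0 0; 0 0 0.007 0 0 0")

```text
clock: 14.42
ee_pos: [0.5735, 0.1589, 0.0861]
ee_rot: [0.0, 0.975, 0.222, 0.0]
ft_force: [0.1, -0.5, -3.5]
finger_gap: 0.0215
grasp_force: 60.0
```

>>> carry_out(motion="0 0 0.002 0 0 0; 0 0 0.004 0 0 0; 0 0 0.004 0 0 0")

```text
clock: 14.8
ee_pos: [0.5736, 0.159, 0.0858]
ee_rot: [0.0, 0.975, 0.222, 0.0]
ft_force: [-0.5, -0.8, 0.3]
finger_gap: 0.0215
grasp_force: 60.4
```

Light contact of about 4 N with the screw face at z≈0.0858. Next I turn clockwise (positive about tool z) in small steps, looking for the drop.

>>> carry_out(motion="0 0 0.002 0 0 0.03; 0 0 0.002 0 0 0.06; 0 0 0.002 0 0 0.09; 0 0 0.002 0 0 0.12; 0 0 0.002 0 0 0.12")

```text
clock: 15.42
ee_pos: [0.573, 0.1588, 0.0844]
ee_rot: [0.0, 0.991, 0.133, -0.001]
ft_force: [0.3, 0.6, -3.7]
finger_gap: 0.0213
grasp_force: 59.8
```

```bash
cat > st.py <<'E'
from h import *
s,c,R=pose();print('pos',(c*1000).round(2),'yaw',np.degrees(np.arctan2(*R.as_matrix()[1::-1,1])).round(2),'F',s['ft_force'].round(2),'T',s['wrist_torque'].round(3),'q6',s['joint_positions'][5].round(2),s['clock'],'tilt',R.as_matrix()[:,2].round(4))
E
python3 st.py
```

```text
pos [572.95 158.84  84.43] yaw -74.71 F [ 0.32  0.55 -3.71] T [ 0.018  0.053 -0.035] q6 1.3 15.425 tilt [-1.e-03 -2.e-04 -1.e+00]
```

The contact force vanished and z fell 1.4 mm, so it has probably dropped in. I'll lower gently to confirm.

>>> carry_out(motion="0 0 0.005 0 0 0; 0 0 0.01 0 0 0; 0 0 0.01 0 0 0")

```text
clock: 15.8
ee_pos: [0.5732, 0.1589, 0.0834]
ee_rot: [0.0, 0.991, 0.133, -0.0]
ft_force: [0.2, -0.2, -3.4]
finger_gap: 0.0212
grasp_force: 59.8
```

```bash
python3 st.py
```

```text
pos [573.21 158.89  83.38] yaw -74.71 F [ 0.21 -0.19 -3.43] T [-0.053  0.071  0.016] q6 1.3 15.8 tilt [-3.e-04 -1.e-04 -1.e+00]
```

>>> carry_out(motion="0 0 0.012 0 0 0; 0 0 0.024 0 0 0; 0 0 0.036 0 0 0; 0 0 0.048 0 0 0; 0 0 0.055 0 0 0; 0 0 0.055 0 0 0")

```text
clock: 16.55
ee_pos: [0.5733, 0.1589, 0.0752]
ee_rot: [0.0, 0.991, 0.133, -0.0]
ft_force: [-0.5, 0.0, -5.4]
finger_gap: 0.0214
grasp_force: 59.8
```

```bash
python3 st.py
```

```text
pos [573.27 158.87  75.18] yaw -74.72 F [-0.54  0.02 -5.41] T [ 0.009  0.073 -0.001] q6 1.3 16.55 tilt [-2.e-04 -1.e-04 -1.e+00]
```

Into the socket freely. The last 2–3 mm go slowly.

>>> carry_out(motion="0 0 0.005 0 0 0; 0 0 0.01 0 0 0; 0 0 0.01 0 0 0")

```text
clock: 16.92
ee_pos: [0.5733, 0.1589, 0.0737]
ee_rot: [0.0, 0.991, 0.133, -0.0]
ft_force: [-0.4, 1.0, -4.0]
finger_gap: 0.0211
grasp_force: 59.8
```

>>> carry_out(motion="0 0 0.003 0 0 0; 0 0 0.006 0 0 0; 0 0 0.006 0 0 0")

```text
clock: 17.3
ee_pos: [0.5735, 0.159, 0.0734]
ee_rot: [-0.0, 0.991, 0.133, 0.0]
ft_force: [-2.0, -0.6, 0.6]
finger_gap: 0.0209
grasp_force: 60.4
```

```bash
python3 st.py
```

```text
pos [573.48 158.96  73.41] yaw -74.71 F [-1.99 -0.56  0.56] T [ 0.049  0.599 -0.027] q6 1.3 17.3 tilt [ 6.e-04  1.e-04 -1.e+00]
```

Fully home: contact at z≈0.0734, 12.4 mm below the face contact. Now tightening clockwise in small steps.

>>> carry_out(motion="-0.003 0 -0.001 0 0 0.03; -0.003 0 -0.001 0 0 0.06; -0.003 0 -0.001 0 0 0.09; -0.003 0 -0.001 0 0 0.12; -0.003 0 -0.001 0 0 0.12")

```text
clock: 17.92
ee_pos: [0.5732, 0.1589, 0.0734]
ee_rot: [-0.0, 0.999, 0.044, 0.0]
ft_force: [-0.2, 0.4, 0.4]
finger_gap: 0.0209
grasp_force: 60.4
```

```bash
python3 st.py
```

```text
pos [573.15 158.9   73.41] yaw -85.0 F [-0.23  0.38  0.4 ] T [0.102 0.425 0.034] q6 1.12 17.925 tilt [ 7.e-04  2.e-04 -1.e+00]
```

>>> carry_out(motion="0 0 0 0 0 0.03; 0 0 0 0 0 0.06; 0 0 0 0 0 0.09; 0 0 0 0 0 0.12; 0 0 0 0 0 0.12")

```text
clock: 18.55
ee_pos: [0.5732, 0.1589, 0.0734]
ee_rot: [-0.0, 0.999, -0.046, 0.0]
ft_force: [-1.0, 0.5, 0.7]
finger_gap: 0.0214
grasp_force: 60.4
```

```bash
python3 st.py
```

```text
pos [573.15 158.88  73.39] yaw -95.27 F [-0.96  0.54  0.68] T [0.084 0.354 0.046] q6 0.95 18.55 tilt [ 7.e-04  2.e-04 -1.e+00]
```

>>> carry_out(motion="0 0 0 0 0 0.03; 0 0 0 0 0 0.06; 0 0 0 0 0 0.09; 0 0 0 0 0 0.12")

```text
clock: 19.05
ee_pos: [0.5732, 0.1588, 0.0734]
ee_rot: [-0.0, 0.991, -0.136, 0.0]
ft_force: [-1.0, 0.0, 0.1]
finger_gap: 0.0211
grasp_force: 60.5
```

```bash
python3 st.py
```

```text
pos [573.17 158.82  73.41] yaw -105.63 F [-1.03  0.03  0.06] T [0.034 0.347 0.143] q6 0.76 19.05 tilt [ 8.e-04  1.e-04 -1.e+00]
```

>>> carry_out(motion="0 0 0 0 0 0.015; 0 0 0 0 0 0.03; 0 0 0 0 0 0.03")

```text
clock: 19.42
ee_pos: [0.5732, 0.1588, 0.0734]
ee_rot: [-0.0, 0.987, -0.158, 0.0]
ft_force: [-1.4, 0.3, 3.2]
finger_gap: 0.0214
grasp_force: 60.7
```

```bash
python3 st.py
```

```text
pos [573.18 158.8   73.39] yaw -108.21 F [-1.44  0.3   3.19] T [-0.112  0.372  0.053] q6 0.72 19.425 tilt [ 8.e-04  1.e-04 -1.e+00]
```

>>> carry_out(motion="0 0 0 0 0 0.015; 0 0 0 0 0 0.03; 0 0 0 0 0 0.03")

```text
clock: 19.8
ee_pos: [0.5732, 0.1588, 0.0734]
ee_rot: [-0.0, 0.984, -0.181, 0.0]
ft_force: [-1.3, -0.5, 4.0]
finger_gap: 0.0212
grasp_force: 60.9
```

```bash
python3 st.py
```

```text
pos [573.15 158.81  73.38] yaw -110.83 F [-1.32 -0.49  3.98] T [-0.202  0.308  0.059] q6 0.67 19.8 tilt [ 7.e-04  1.e-04 -1.e+00]
```

>>> carry_out(motion="0 0 -0.001 0 0 0.015; 0 0 -0.001 0 0 0.03; 0 0 -0.001 0 0 0.03")

```text
clock: 20.18
ee_pos: [0.5731, 0.1588, 0.0734]
ee_rot: [-0.0, 0.979, -0.203, 0.0]
ft_force: [-0.1, 0.5, 3.6]
finger_gap: 0.0212
grasp_force: 61.0
```

```bash
python3 st.py
```

```text
pos [573.09 158.81  73.37] yaw -113.42 F [-0.13  0.5   3.55] T [-0.175  0.132  0.072] q6 0.63 20.175 tilt [ 5.e-04  1.e-04 -1.e+00]
```

>>> carry_out(motion="0 0 -0.001 0 0 0.015; 0 0 -0.001 0 0 0.03; 0 0 -0.001 0 0 0.03")

```text
clock: 20.55
ee_pos: [0.5731, 0.1588, 0.0734]
ee_rot: [-0.0, 0.974, -0.225, 0.0]
ft_force: [-0.6, -0.3, 3.5]
finger_gap: 0.0211
grasp_force: 60.9
```

```bash
python3 st.py
```

```text
pos [573.06 158.84  73.4 ] yaw -115.99 F [-0.57 -0.3   3.54] T [-0.186 -0.165  0.102] q6 0.58 20.55 tilt [ 4.e-04  1.e-04 -1.e+00]
```

>>> carry_out(motion="0 0 -0.001 0 0 0.01; 0 0 -0.001 0 0 0.02; 0 0 -0.001 0 0 0.02")

```text
clock: 20.92
ee_pos: [0.573, 0.1588, 0.0734]
ee_rot: [-0.0, 0.971, -0.239, 0.0]
ft_force: [0.9, -0.4, 1.0]
finger_gap: 0.0214
grasp_force: 60.7
```

```bash
python3 st.py
```

```text
pos [572.96 158.83  73.4 ] yaw -117.71 F [ 0.94 -0.41  1.03] T [-0.2   -0.518  0.078] q6 0.55 20.925 tilt [ 1.e-04  0.e+00 -1.e+00]
```

>>> carry_out(motion="0 0 0 0 0 0.01; 0 0 0 0 0 0.02; 0 0 0 0 0 0.02")

```text
clock: 21.3
ee_pos: [0.5729, 0.1588, 0.0734]
ee_rot: [-0.0, 0.967, -0.254, 0.0]
ft_force: [0.7, 0.6, 0.4]
finger_gap: 0.021
grasp_force: 60.5
```

```bash
python3 st.py
```

```text
pos [572.92 158.81  73.4 ] yaw -119.43 F [0.7  0.6  0.45] T [-0.101 -0.701  0.144] q6 0.52 21.3 tilt [ 1.e-04  1.e-04 -1.e+00]
```

>>> carry_out(motion="0 0 0 0 0 0.01; 0 0 0 0 0 0.02; 0 0 0 0 0 0.02")

```text
clock: 21.68
ee_pos: [0.5728, 0.1588, 0.0734]
ee_rot: [0.0, 0.963, -0.268, -0.0]
ft_force: [1.7, -1.1, 1.0]
finger_gap: 0.0212
grasp_force: 60.5
```

```bash
python3 st.py
```

```text
pos [572.85 158.83  73.37] yaw -121.14 F [ 1.66 -1.13  1.02] T [-0.124 -0.799  0.204] q6 0.49 21.675 tilt [-1.e-04 -0.e+00 -1.e+00]
```

>>> carry_out(motion="0.002 -0.001 0 0 0 0.007; 0.002 -0.001 0 0 0 0.013; 0.002 -0.001 0 0 0 0.013")

```text
clock: 22.05
ee_pos: [0.573, 0.1587, 0.0734]
ee_rot: [0.0, 0.961, -0.278, -0.0]
ft_force: [0.3, 0.1, 1.5]
finger_gap: 0.0212
grasp_force: 60.5
```

```bash
python3 st.py
```

```text
pos [573.03 158.75  73.4 ] yaw -122.25 F [0.27 0.11 1.46] T [-0.053 -0.307  0.309] q6 0.48 22.05 tilt [-4.e-04 -1.e-04 -1.e+00]
```

The torque now climbs steadily (0.14, 0.20, 0.31 N m), well above the 0.12 N m friction, so the screw is on its stop. I'll ease the twist off, release and rise.

>>> carry_out(motion="0 0 0 0 0 -0.015; 0 0 0 0 0 -0.025; 0 0 0 0 0 -0.025")

```text
clock: 22.42
ee_pos: [0.573, 0.1588, 0.0734]
ee_rot: [0.0, 0.966, -0.26, -0.0]
ft_force: [-0.4, 0.0, 0.3]
finger_gap: 0.0213
grasp_force: 60.5
```

```bash
python3 st.py
```

```text
pos [573.03 158.76  73.36] yaw -120.09 F [-0.43  0.05  0.35] T [ 0.011 -0.263 -0.005] q6 0.51 22.425 tilt [-4.e-04  0.e+00 -1.e+00]
```

>>> carry_out(motion="0 0 0 0 0 0; 0 0 0 0 0 0; 0 0 0 0 0 0; 0 0 0 0 0 0; 0 0 0 0 0 0; 0 0 0 0 0 0; 0 0 0 0 0 0", hand=0)

```text
clock: 23.3
ee_pos: [0.5732, 0.1588, 0.0735]
ee_rot: [0.0, 0.966, -0.26, 0.0]
ft_force: [-0.0, -0.1, -0.5]
finger_gap: 0.0857
grasp_force: 0.0
```

```bash
python3 st.py; python3 - <<'E'
from h import *
s=snap('side');P=world(s);o=(orange(s['img'])>0)&(s['depth']>0)&(np.hypot(P[...,0]-.573,P[...,1]-.156)<.06)&(P[...,2]>.08)
q=P[o];print(len(q),np.percentile(q[:,2],[2,50,98]).round(4))
E
```

```text
pos [573.21 158.77  73.49] yaw -120.1 F [-0.01 -0.12 -0.53] T [-0.013 -0.043 -0.062] q6 0.51 23.3 tilt [ 0. -0. -1.]
114 [0.119  0.1234 0.128 ]
```

>>> carry_out(motion="0 0 -0.1 0 0 0; 0 0 -0.25 0 0 0; 0 0 -0.45 0 0 0; 0 0 -0.65 0 0 0; 0 0 -0.8 0 0 0; 0 0 -0.8 0 0 0; 0 0 -0.8 0 0 0")

```text
clock: 24.22
ee_pos: [0.5729, 0.1587, 0.1934]
ee_rot: [-0.0, 0.966, -0.26, -0.0]
ft_force: [-0.8, 1.3, 0.4]
finger_gap: 0.0855
grasp_force: 0.0
```

```bash
python3 st.py; python3 - <<'E'
from h import *
s=snap('wrist');P=world(s);h=cv2.cvtColor(s['img'],cv2.COLOR_BGR2HSV).astype(int)
o=(h[...,0]>=3)&(h[...,0]<=22)&(h[...,1]>110)&(h[...,2]>60)&(s['depth']>0)&(P[...,2]>.09)
q=P[o];t=q[q[:,2]>np.median(q[:,2])-.004];print(np.percentile(q[:,2],[5,50,95]).round(4),cv2.minAreaRect(t[:,:2].astype(np.float32)*1000),'slope',np.linalg.lstsq(np.c_[t[:,:2]-t[:,:2].mean(0),np.ones(len(t))],t[:,2],rcond=None)[0].round(4))
b=snap('side');cv2.imwrite('pics/end.png',np.hstack([cv2.resize(s['img'],(400,300)),cv2.resize(b['img'][140:380,220:540],(400,300))]))
E
```

```text
pos [572.91 158.75 193.38] yaw -120.1 F [-0.81  1.3   0.37] T [0.054 0.041 0.014] q6 0.51 24.225 tilt [-4.e-04  2.e-04 -1.e+00]
[0.1217 0.1238 0.125 ] ((572.8657836914062, 158.83383178710938), (21.89130973815918, 89.72749328613281), 59.77142333984375) slope [0.0014 0.0038 0.1238]
```

View pics/end.png

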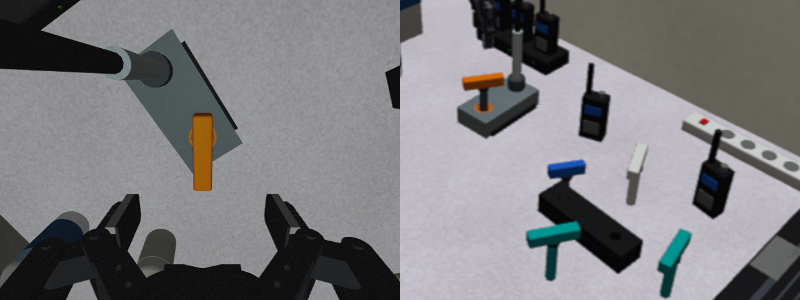

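The final views show the orange key upright in the bore (wrist (202,150), side (483,85)). Its handle top is at 0.1238 m, against 0.124 m for fully home. The blue key and the look-alikes are unmoved. Handing in.

```bash
python3 -c "
from station import arm
print(arm.sign_off())"
```

```text
the job is handed in; nothing more can be done
None
```

The orange key is left standing fully home in the screw (handle top at 124 mm). I turned it clockwise until the torque climbed to 0.31 N m, which I took as the stop. The blue key and the rest of the desk look undisturbed, and the job is handed in at about 24 s.

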